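Unlock the sample case and hold its lid at the balance point

ROBOT

A 7-joint arm with a two-finger parallel gripper is mounted at the origin on the work surface. World frame = base frame: x ahead of the robot, y to its left, z up, the work surface at z = 0. Lengths are in mm, angles in rad, forces in N, time in s.
With the tool pointing down it reaches from about 425 to 1025 mm from the base axis. Payload 3.6 kg.
Tool frame: the origin (TCP) lies midway between the tips of the shut fingers; the grasp point (between the pads) lies manip.grip_point_offset behind it (manip.grip_point_offset is the distance from the TCP to the grasp point, in mm); z points along the fingers, y is the direction in which the jaws open and shut (so a half turn about z gives the same grasp; the last joint's range is limited). The gripper opens to 85 mm and grips with 20 to 120 N. Pads are 22 mm wide; open, the fingers measure 114 mm over their backs; the gripper's body (76 mm by 85 mm) begins 54 mm behind the grasp point. The pads swing forward as they close: fully open they stand 13 mm farther back than shut.
Start: joints at [1.107, 0.591, 0.048, 1.609, -0.033, 0.943, -0.034], TCP at [262.038, -675.993, 231.302] pointing down, gripper open.
Joint ranges: [-2.69, 2.69], [-0.47, 2.24], [-1.27, 1.36], [0.19, 2.51], [-1.53, 4.68], [0.08, 2.07], [-3.09, 3.09]. Speed limits (rad/s): [2.57, 2.57, 3.14, 3.14, 3.14, 3.14, 3.14].

INTERFACE

Orientations are given as a unit quaternion [x, y, z, w].
In Python, from station import manip gives the robot as it stands. The module is installed in compiled form; this text tells all that it offers.
- The arm moves only by the tool step_arm, never from a script. Its argument "deltas" is one flat list of numbers, 7 for each row, row after row: the shift along the tool's x, y, z in cm, then the turn, a rotation vector about the tool's x, y, z in rad, then the finger opening in cm, from 0 to 8.54. In form: [tx, ty, tz, rx, ry, rz, grip, tx, ty, tz, rx, ry, rz, grip, ...]. A call has exactly 8 rows; each row shifts and turns the pose as measured when the row begins, along the tool's axes as they then stand; what a row does not reach is not made up. A row lasts 1/10 s, in which the tool goes at most 50 mm and 8.59 degrees, less where a joint would pass 70% of its speed; a pose out of reach is approached as far as the arm can. A call with a gripper value outside its range is refused whole. The fingers move at their own pace and stop on an object; the grip force is fixed at half the most. Time passes only in rows, so rows that do not move let the fingers close, or fill a call up. It gives the time, the measured TCP pose, the force and the opening at its end, in the units of the state.
- manip.get_state(): the state, without advancing time (a new reading comes with each control period).
- manip.camera(name): name is "scene" or "top" or "wrist"; returns the picture (384x512x3 uint8, blue, green, red); there is no depth.
- manip.camera_model(name): a dict with "mtx" (3x3 intrinsics, pixels), "pose" (4x4, takes a point from camera to world coordinates); the wrist camera has in their place "T_tool_cam" (4x4, takes a point from camera to tool coordinates, whose origin is the TCP and whose axes are the flange's). Camera axes: x right, y up, looking along -z (the intrinsics and any distortion apply to the point x, -y, -z); pixel columns grow to the right and rows downward; lengths in mm; the calibration is good to about 2 mm. A picture is of the moment at which its call begins: read the wrist's pose just before it. camera_model takes no time and is no camera call.
- manip.hand_in(): hands the job in, once; it reports no verdict.
The state is a dict: "time_s": time; "q": joint angles; "joint_velocities": joint speeds; "effort": joint torques, N m; "ee_pos": TCP position; "ee_rot": TCP orientation; "contact_force": force on the tool from outside, world axes, zero at the start; "wrist_torque": the same for the moment, N m; "width": finger opening in mm.
Only numpy, scipy, OpenCV 4.12 (cv2) and the standard library are available. Lean on these libraries where they do the work, as an engineer would, in place of code of your own. Each camera call takes 0.05 s, during which the arm holds its last target. There are 200 camera calls.

TASK

Open the sample case for loading: with the lid still shut, pull the flat steel locking strip up out of the front of the case and leave it hanging by its hole on the peg of the stand. Then take the lid by its front tab, swing it up to its balance point, straight up, and finish still holding the tab between the fingers so the lid stands there without moving; never let it drop shut or fall over backwards, and leave the other things on the bench where they are.

Things in the scene. Friction and masses are not known exactly. Their poses are not given: they have to be found in the camera images.
- strip_head (a point): Where to grip the loose flat steel locking strip: middle of its head, 13 mm below its top edge. It starts upright in the slots on the front of the case and lifts straight up out of them. The head is 24 mm wide (y), 6 mm thick (x) and 40 mm tall. z runs up along the strip; both faces are alike.
- strip_eye (a point): Centre of the strip's round hole, 22 mm in diameter, in a 36 x 36 mm, 6 mm thick eye plate; it runs through the thickness (x). 45 mm below strip_head, 100 mm above the strip's foot. Same axes as strip_head.
- strip: The whole locking strip, 158 mm long, 6 mm thick, 0.1 to 0.2 kg: from the foot a shank 20 mm wide and 82 mm long, then the eye plate, then the head. Origin at the centre of its foot, z up along it to the head.
- case: Grey open-topped sample case, fixed, 150 (x) by 220 (y) by 80 mm tall, origin under its centre, front to its -x. At x -90, y +80 mm the strip stands in a steel keeper (slot 11 x 25 mm, floor 30 mm, top 56 mm above the bench) and passes a like slot in a lug of the shut lid (up to 89 mm above the bench): it must rise 60 mm to clear both.
- lid_hinge (a point): Middle of the lid's hinge axis on the far rim of the case, 85 mm above the bench, at x +79 mm of the case; axes as the case, the hinge axis along y.
- lid_tab (a point): Centre of the black roll (14 mm thick, 24 mm long in y) ending the lid's tab, 190 mm from the hinge axis, in the middle of the lid's front. Tab and roll are 24 mm wide in y and reach 43 mm out from the case's front wall. Pinched from above across these 24 mm, they turn between the fingers as the lid swings. x points to the hinge, in the lid's plane.
- lid (a joint): Angle of the flat aluminium lid (0.25 to 0.5 kg, 222 mm wide, 8 mm thick) in rad: 0 shut and level, pi/2 (1.571) straight up, which is its balance point (its weight lies in its own plane through the hinge); stop at 2.5, leaning back. The hinge is nearly free, with no spring or stay: let go, the lid falls one way or the other.
- peg_stand: Dark steel stand, fixed, left or right of the case: foot 100 x 90 x 12 mm, round post 18 mm thick and 192 mm tall, and near its top one bare steel peg, 10 mm thick, sloping up by 12 degrees towards -x of the stand. Origin under the post.
- peg_root (a point): On the peg's centre line where it leaves the post, 187 mm above the bench.
- peg_tip (a point): Free end of the peg's centre line (its round end reaches 5 mm further), 78 mm from the root, 203 mm above the bench.
- vial_rack: White foam rack full of capped vials, fixed, 140 x 100 mm, 88 mm tall, on the other side of the case from the stand; leave alone. Origin under its centre.
- jar: Round glass jar with a white screw cap, 54 mm wide, 70 mm tall, loose; leave alone. Origin at the underside.
- loose_vial: Small capped glass vial, 26 mm wide, 63 mm tall, loose; leave alone. Origin at the underside.
- wash_bottle: White plastic bottle, 68 mm wide, 170 mm tall, loose; leave alone. Origin at the underside.
- tip_box: Blue box with a clear top, 80 x 120 x 65 mm, loose; leave alone. Origin at the underside.
- pipette: Grey hand pipette lying flat, about 250 mm long, 26 mm wide, 22 mm high, loose; leave alone. Origin at the underside.
Not all that is in view belongs to the job. What is shaped like the peg_stand but turquoise is not meant.

How it is judged:
By the outcome, as a careful person would: the job done as asked, in the order asked, and still so for the second after the job is handed in, while the arm keeps its last pose, push and grip.
It also fails if it takes over 64 s, if anything falls off the work surface, if the arm or the gripper's body presses on something with over 40 N, if the wrist force passes 120 N, or if a joint passes its speed limit or range.

## Working session

There is one attempt and no reset: what is moved stays moved. The work goes in short steps, Python scripts to look and compute and a tool call to move; the robot and the scene stay as the last step left them, time stands still between calls to the robot, and variables do not carry over. Pictures are saved under pics/ and viewed, about 8 in all and at most 12, crops included, and the job is handed in when it is done.

Besides the shell and the picture viewer there is one more tool, called after ">>>" as a command line: name --argument value ..., lists and objects as JSON in quotes. step_arm: Moves the arm, as the interface text tells. Its arguments: {"type":"object","properties":{"deltas":{"type":"array"}},"required":["deltas"]}

```bash
mkdir -p pics; cat > h.py <<'E'
import numpy as np, cv2
from station import manip
from scipy.spatial.transform import Rotation as R
def cam(name):
    m=manip.camera_model(name); K=np.array(m["mtx"])
    if "pose" in m: T=np.array(m["pose"])
    else:
        s=manip.get_state(); W=np.eye(4); W[:3,:3]=R.from_quat(s["ee_rot"]).as_matrix(); W[:3,3]=s["ee_pos"]
        T=W@np.array(m["T_tool_cam"])
    return K,T,m
def ray(K,T,uv,dist=None):
    p=cv2.undistortPoints(np.array([[uv]],float),K,dist)[0,0]
    d=T[:3,:3]@np.array([p[0],-p[1],-1]); return T[:3,3],d
def onz(K,T,uv,z,dist=None):
    o,d=ray(K,T,uv,dist); return o+d*(z-o[2])/d[2]
def proj(K,T,P):
    c=np.linalg.inv(T)@np.append(P,1); c=c[:3]*[1,-1,-1]; q=K@c; return q[:2]/q[2]
def tri(a,b):
    A=[];B=[]
    (o1,d1),(o2,d2)=a,b
    M=np.c_[d1,-d2]; t=np.linalg.lstsq(M,o2-o1,rcond=None)[0]
    p,q=o1+d1*t[0],o2+d2*t[1]; return (p+q)/2,np.linalg.norm(p-q)
E
python3 - <<'E'
from h import *
print(manip.grip_point_offset, manip.get_state())
for n in ["scene","top","wrist"]:
    K,T,m=cam(n); print(n,m.keys(),K.tolist(),np.round(T,3).tolist())
    if 'T_tool_cam' in m: print(m['T_tool_cam'])
    cv2.imwrite(f"pics/{n}0.png",manip.camera(n))
E
```

```text
18.700000000000003 {'time_s': 0.0, 'q': array([ 1.10746802,  0.59213495,  0.04830136,  1.60983142, -0.03329552,
        0.94266256, -0.03372227]), 'joint_velocities': array([-1.65701473e-03, -4.73950221e-04, -1.47933226e-03,  7.26872914e-06,
       -2.93940219e-04,  4.59840849e-06, -1.17330089e-03]), 'effort': array([ 5.76215666e-05, -5.48686409e+01,  1.54621739e+00, -1.98125535e+01,
        9.28051217e-03,  8.65685666e-03,  4.32298677e-06]), 'ee_pos': array([ 261.76317185, -675.21593236,  230.12614433]), 'ee_rot': array([ 9.82945964e-01,  1.83891234e-01, -2.69590060e-04, -1.08271946e-03]), 'contact_force': array([-0.01355256, -0.58762286, -0.27549095]), 'wrist_torque': array([0.00233203, 0.03613672, 0.03284029]), 'width': 85.65216165745416}
scene dict_keys(['mtx', 'pose']) [[411.6111494991717, 0.0, 249.9107538181185], [0.0, 411.6111494991717, 191.1322477462213], [0.0, 0.0, 1.0]] [[0.595, -0.665, 0.451, 969.65], [0.803, 0.499, -0.325, -326.488], [-0.009, 0.555, 0.832, 1017.83], [0.0, 0.0, 0.0, 1.0]]
top dict_keys(['mtx', 'pose']) [[387.38383045130394, 0.0, 243.53514915067367], [0.0, 387.38383045130394, 194.48622535407517], [0.0, 0.0, 1.0]] [[-0.024, 0.994, -0.109, 343.296], [-1.0, -0.022, 0.015, 25.025], [0.012, 0.109, 0.994, 1350.226], [0.0, 0.0, 0.0, 1.0]]
wrist dict_keys(['mtx', 'T_tool_cam']) [[333.371695801273, 0.0, 253.20348096608754], [0.0, 333.371695801273, 195.37036962583167], [0.0, 0.0, 1.0]] [[0.362, 0.894, 0.263, 327.983], [-0.932, 0.349, 0.099, -648.946], [-0.003, -0.281, 0.96, 372.221], [0.0, 0.0, 0.0, 1.0]]
[[ 1.05308024e-03  9.59703850e-01  2.81011406e-01  7.12643452e+01]
 [ 9.99999255e-01 -1.18415599e-03  2.96641363e-04 -9.19251856e-01]
 [ 6.17449198e-04  2.81010885e-01 -9.59704382e-01 -1.42016248e+02]
 [ 0.00000000e+00  0.00000000e+00  0.00000000e+00  1.00000000e+00]]
```

```bash
python3 -c "
import cv2,numpy as np
a=cv2.imread('pics/scene0.png');b=cv2.imread('pics/top0.png')
cv2.imwrite('pics/top0b.png',cv2.resize(b,(800,600),interpolation=cv2.INTER_CUBIC));cv2.imwrite('pics/scene0b.png',cv2.resize(a,(800,600),interpolation=cv2.INTER_CUBIC))"
```

```text
(no output)
```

View pics/top0b.png

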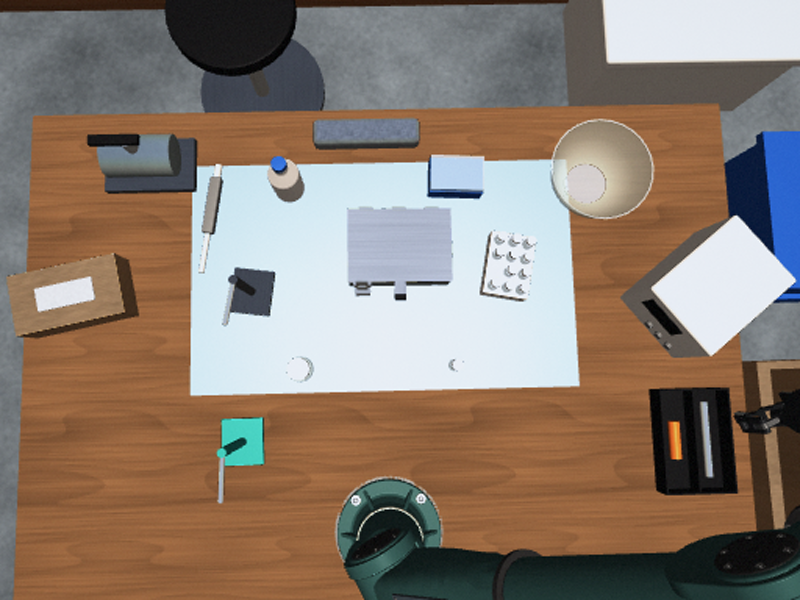

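View pics/scene0b.png

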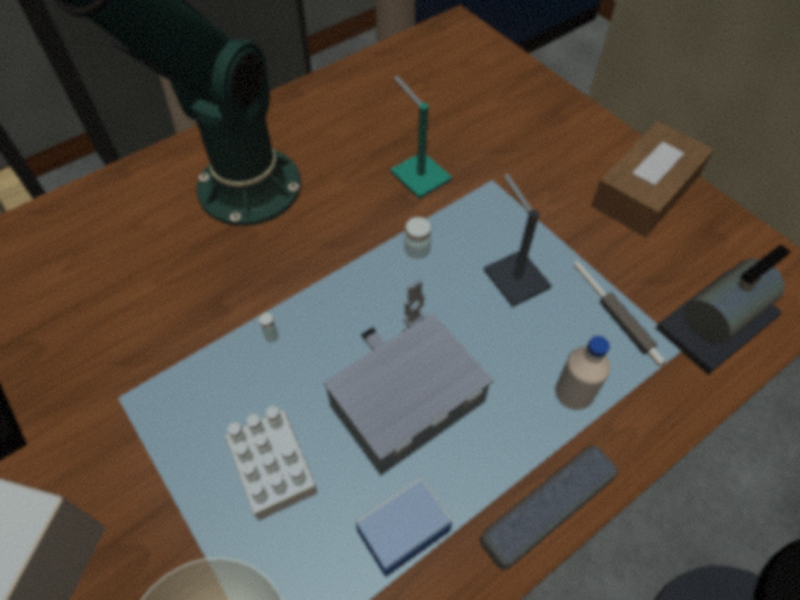

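Viewed pictures 1 and 2. In the top view (800 px scale) the case is at (400,245), the strip and keeper at (362,288), the lid tab at (400,292) and the dark stand at (250,290). There are two stand candidates: dark at (250,290) and turquoise at (240,445). The dark one standing beside the case fits the description. Next I'll confirm with enlarged crops.

```bash
python3 - <<'E'
import cv2
a=cv2.imread('pics/scene0.png')[105:225,225:385];b=cv2.imread('pics/top0.png')[125:215,135:295]
cv2.imwrite('pics/c1.png',cv2.resize(a,(800,600),interpolation=cv2.INTER_CUBIC))
cv2.imwrite('pics/c2.png',cv2.resize(b,(800,450),interpolation=cv2.INTER_CUBIC))
E
```

```text
(no output)
```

View pics/c1.png

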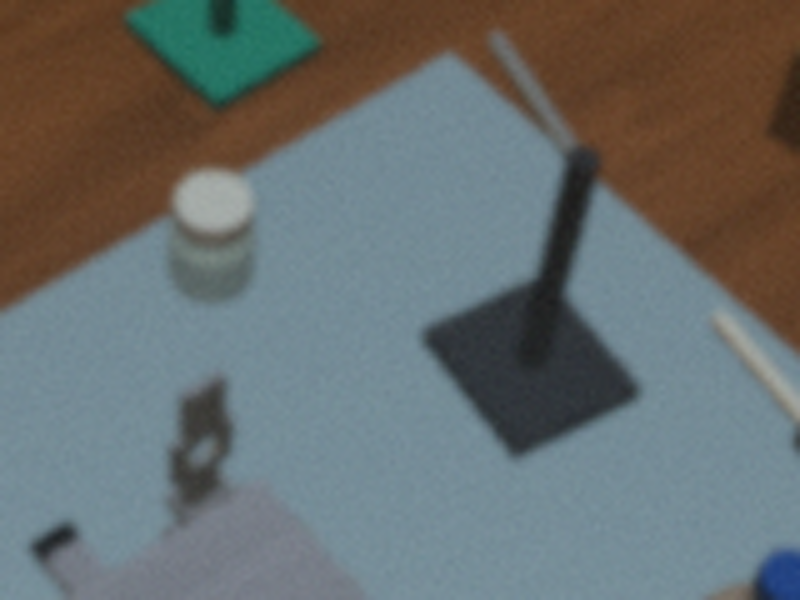

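View pics/c2.png

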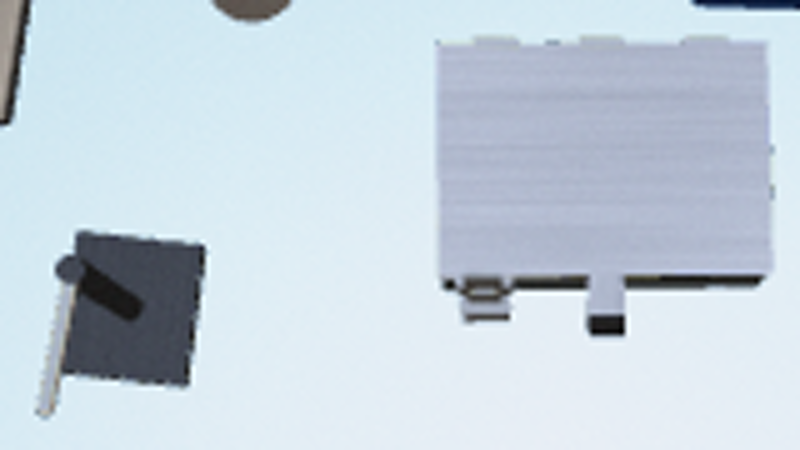

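```bash
cat > m1.py <<'E'
from h import *
Kt,Tt,_=cam("top");Ks,Ts,_=cam("scene")
t=lambda x,y:(135+(x+.5)/5-.5,125+(y+.5)/5-.5)
s=lambda x,y:(225+(x+.5)/5-.5,105+(y+.5)/5-.5)
for n,a,b,z in [("pegtip",(44,413),(496,36),203),("posttop",(70,268),(583,157),192)]:
    p,e=tri(ray(Kt,Tt,t(*a)),ray(Ks,Ts,s(*b))); print(n,p.round(1),round(e,1),onz(Kt,Tt,t(*a),z).round(1),onz(Ks,Ts,s(*b),z).round(1))
print("roll",onz(Kt,Tt,t(607,324),87).round(1),onz(Ks,Ts,s(53,542),87).round(1))
C=[onz(Kt,Tt,t(*q),89)[:2] for q in [(437,42),(768,42),(772,277),(440,280)]]
for c in C: print("lidcorner",c.round(1))
print([np.linalg.norm(C[i]-C[(i+1)%4]).round(1) for i in range(4)])
print("keeper?",onz(Kt,Tt,t(487,311),56).round(1), onz(Kt,Tt,t(487,287),188).round(1))
print("eye",onz(Ks,Ts,s(203,450),130).round(1),"headtop",onz(Ks,Ts,s(216,380),188).round(1))
print("foot",[onz(Kt,Tt,t(*q),12)[:2].round(1) for q in [(77,231),(205,245),(188,386),(60,374)]])
E
python3 m1.py
```

```text
pegtip [438.9 306.7 202.1] 3.2 [437.9 305.1 203. ] [440.2 307.5 203. ]
posttop [526.2 292.8 192.1] 0.6 [526.  292.6 192. ] [526.3 293.2 192. ]
roll [497.7 -35.1  87. ] [497.6 -35.2  87. ]
lidcorner [689.2  73.1]
lidcorner [ 684.7 -147.8]
lidcorner [ 526.2 -144.6]
lidcorner [529.   73.9]
[np.float64(220.9), np.float64(158.5), np.float64(218.6), np.float64(160.2)]
keeper? [512.1  44.   56. ] [509.5  41.7 188. ]
eye [520.9  45.2 130. ] headtop [521.4  51.3 188. ]
foot [array([580.4, 329.4]), array([568.6, 240.3]), array([470.1, 252.5]), array([480.4, 340.9])]
```

From crops 3 and 4 (scene, then top), the dark stand has its post top at (583,157) and (70,268), and its peg tip at (496,36) and (44,413). It is steel and dark, so it is the one meant; the turquoise one is the decoy. The strip eye is at (203,450) in the scene crop and the lid roll at (607,324) in the top crop.

The checks agree: the lid measures 219 x 159 mm, the post and tip heights come out at 192 and 202, and the strip predicted from the case (520,44.5) matches the eye measurement (521,45). Now I'll write a planner and move.

```bash
cat > plan.py <<'E'
from h import *
def tool(yaw):  # tool pointing down, jaw axis (tool y) at this world yaw
    y=np.array([np.cos(yaw),np.sin(yaw),0]);z=np.array([0,0,-1.]);x=np.cross(y,z);return R.from_matrix(np.c_[x,y,z])
def rows(goals,grip,start=None):
    """goals: list of (pos,yaw or Rotation), one per row; prints rows in tool axes"""
    s=manip.get_state(); p,r=(np.array(s["ee_pos"]),R.from_quat(s["ee_rot"])) if start is None else start
    for P,q in goals:
        q=q if isinstance(q,R) else tool(q)
        d=r.inv().apply(np.array(P)-p)/10; w=(r.inv()*q).as_rotvec()
        d=np.round(d,2);w=np.round(w,3)
        print(*[f"{v:g}" for v in [*d,*w,grip]],sep=",",end=",\n")
        p=p+r.apply(d*10); r=r*R.from_rotvec(w)
def lin(P0,y0,P1,y1,n): return [(np.array(P0)+(np.array(P1)-P0)*k/n,y0+(y1-y0)*k/n) for k in range(1,n+1)]
def st():
    s=manip.get_state(); r=R.from_quat(s["ee_rot"]).as_matrix()
    print(s["time_s"],np.round(s["ee_pos"],1),"jawyaw",np.arctan2(r[1,1],r[0,1]).round(3),"z",r[:,2].round(3),"F",np.round(s["contact_force"],1),"w",round(s["width"],1)); return s
E
python3 - <<'E'
from plan import *
s=st(); rows(lin(s["ee_pos"],-1.2,[520,45,235],-0.017,16),8.5)
E
```

```text
0.15 [ 261.8 -675.4  230.4] jawyaw -1.201 z [-0.001  0.002 -1.   ] F [-0.2  0.1  0.6] w 85.5
3.13,-3.61,-0.02,-0.002,0,-0.075,8.5,
3.4,-3.37,-0.03,0,0,-0.074,8.5,
3.63,-3.11,-0.03,0,0,-0.074,8.5,
3.86,-2.84,-0.03,0,0,-0.074,8.5,
4.05,-2.54,-0.03,0,0,-0.074,8.5,
4.23,-2.23,-0.03,0,0,-0.074,8.5,
4.38,-1.91,-0.03,0,0,-0.073,8.5,
4.51,-1.59,-0.03,0,0,-0.074,8.5,
4.62,-1.26,-0.03,0,0,-0.074,8.5,
4.69,-0.9,-0.03,0,0,-0.074,8.5,
4.76,-0.56,-0.03,0,0,-0.074,8.5,
4.77,-0.2,-0.03,0,0,-0.074,8.5,
4.78,0.14,-0.03,0,0,-0.074,8.5,
4.76,0.51,-0.03,0,0,-0.074,8.5,
4.71,0.85,-0.03,0,0,-0.074,8.5,
4.63,1.2,-0.03,0,0,-0.074,8.5,
```

>>> step_arm --deltas '[3.1,-3.6,0,0,0,-0.075,8.5,3.4,-3.4,0,0,0,-0.075,8.5,3.6,-3.1,0,0,0,-0.075,8.5,3.9,-2.8,0,0,0,-0.075,8.5,4.0,-2.5,0,0,0,-0.075,8.5,4.2,-2.2,0,0,0,-0.075,8.5,4.4,-1.9,0,0,0,-0.075,8.5,4.5,-1.6,0,0,0,-0.075,8.5]'

```text
time_s: 0.95
ee_pos: [385.9, -311.2, 226.4]
ee_rot: [0.883, 0.47, -0.003, 0.001]
contact_force: [1.2, 0.2, 0.2]
width: 85.1
```

```bash
python3 - <<'E'
from plan import *
s=st(); rows(lin(s["ee_pos"],-0.60,[520,45,238],-0.017,8),8.5)
E
```

```text
0.95 [ 385.9 -311.2  226.4] jawyaw -0.592 z [-0.004 -0.004 -1.   ] F [1.2 0.2 0.2] w 85.1
4.63,-1.09,-0.17,-0.001,0.006,-0.065,8.5,
4.69,-0.8,-0.14,-0,-0,-0.073,8.5,
4.74,-0.44,-0.15,-0,-0,-0.073,8.5,
4.75,-0.1,-0.14,-0,-0,-0.073,8.5,
4.75,0.24,-0.15,-0,-0,-0.073,8.5,
4.72,0.59,-0.14,-0,-0,-0.072,8.5,
4.67,0.94,-0.14,-0,-0,-0.073,8.5,
4.59,1.26,-0.15,-0,-0,-0.073,8.5,
```

>>> step_arm --deltas '[4.6,-1.1,-0.2,0,0.005,-0.07,8.5,4.7,-0.8,-0.2,0,0,-0.073,8.5,4.7,-0.4,-0.2,0,0,-0.073,8.5,4.7,-0.1,-0.2,0,0,-0.073,8.5,4.7,0.2,-0.2,0,0,-0.073,8.5,4.7,0.6,-0.2,0,0,-0.073,8.5,4.6,0.9,-0.2,0,0,-0.073,8.5,4.5,1.2,-0.2,0,0,-0.07,8.5]'

```text
time_s: 1.75
ee_pos: [514.3, 58.6, 242.8]
ee_rot: [0.704, 0.71, -0.001, 0.0]
contact_force: [1.3, -0.3, -0.2]
width: 85.0
```

```bash
python3 - <<'E'
from plan import *
s=st(); K,T,_=cam("wrist"); im=manip.camera("wrist"); s2=st()
for P in [(520.5,45,188),(520.5,45,175),(520.5,45,130),(497.7,-35.1,85)]:
    q=proj(K,T,P); print(P,q.round(1)); cv2.circle(im,tuple(int(v) for v in q),2,(0,0,255),-1)
cv2.imwrite("pics/w1.png",cv2.resize(im,(800,600)))
E
```

```text
1.75 [514.3  58.6 242.8] jawyaw 0.009 z [-0.001 -0.002 -1.   ] F [ 1.3 -0.3 -0.2] w 85.0
1.8 [517.7  69.4 244.2] jawyaw 0.022 z [ 0.006  0.008 -1.   ] F [3.  6.6 1.7] w 85.2
(520.5, 45, 188) [263.6 237.8]
(520.5, 45, 175) [263.  230.1]
(520.5, 45, 130) [261.5 208.7]
(497.7, -35.1, 85) [236.4 269.8]
```

View pics/w1.png

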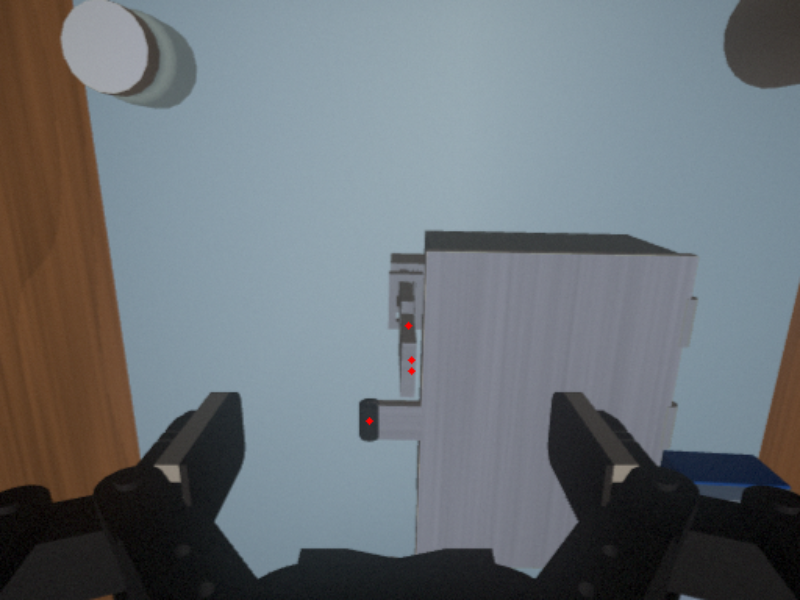

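Picture 5 (wrist): the head top is centred at (408,370) in the 800 px picture, against (412,371) predicted, so the strip is at x≈519. The roll is at (369,421), as predicted.

```bash
python3 - <<'E'
from plan import *
s=st(); rows(lin(s["ee_pos"],0,[519,44.5,205],-0.017,5),8.5)
E
```

```text
1.8 [517.7  69.4 244.2] jawyaw 0.022 z [ 0.006  0.008 -1.   ] F [3.  6.6 1.7] w 85.2
-0.51,0.01,0.78,0.006,-0.008,0.025,8.5,
-0.49,0.03,0.78,-0,0,0.004,8.5,
-0.5,0.03,0.79,-0,0,0.003,8.5,
-0.5,0.03,0.78,-0,0,0.003,8.5,
-0.5,0.04,0.79,-0,0,0.004,8.5,
```

>>> step_arm --deltas '[-0.5,0,0.8,0.006,-0.008,0.025,8.5,-0.5,0,0.8,0,0,0.004,8.5,-0.5,0,0.8,0,0,0.004,8.5,-0.5,0,0.8,0,0,0.004,8.5,-0.5,0,0.8,0,0,0,8.5,0,0,0,0,0,0,8.5,0,0,0,0,0,0,8.5,0,0,0,0,0,0,8.5]'

```text
time_s: 2.6
ee_pos: [514.7, 37.0, 198.6]
ee_rot: [0.716, 0.698, -0.004, -0.001]
contact_force: [0.3, 0.6, -0.4]
width: 85.1
```

```bash
python3 - <<'E'
from plan import *
s=st(); rows(lin(s["ee_pos"],-.017,[519,44.5,156],-0.017,4),8.5)
E
```

```text
2.6 [514.7  37.  198.6] jawyaw -0.025 z [-0.007 -0.004 -1.   ] F [ 0.3  0.6 -0.4] w 85.1
0.2,0.11,1.06,-0.007,0.004,-0.008,8.5,
0.19,0.1,1.07,0,0,0,8.5,
0.19,0.11,1.07,0,0,0,8.5,
0.19,0.1,1.06,0,0,0,8.5,
```

>>> step_arm --deltas '[0.2,0.1,1.0,-0.007,0.004,-0.008,8.5,0.2,0.1,1.0,0,0,0,8.5,0.2,0.1,1.0,0,0,0,8.5,0.2,0.1,1.0,0,0,0,8.5,0,0,0,0,0,0,8.5,0,0,0,0,0,0,8.5,0,0,0,0,0,0,8.5,0,0,0,0,0,0,8.5]'

```text
time_s: 3.4
ee_pos: [521.0, 46.7, 157.7]
ee_rot: [0.713, 0.702, 0.002, 0.001]
contact_force: [0.1, -0.1, -0.9]
width: 84.9
```

```bash
python3 - <<'E'
from plan import *
s=st(); rows(lin(s["ee_pos"],-.017,[519,44.5,156.5],-0.017,1),8.5)
E
```

```text
3.4 [521.   46.7 157.7] jawyaw -0.016 z [ 0.004  0.    -1.   ] F [ 0.1 -0.1 -0.9] w 84.9
-0.23,-0.2,0.12,0.004,-0.001,0.001,8.5,
```

>>> step_arm --deltas '[-0.2,-0.2,0.1,0.004,0,0,3.0,0,0,0,0,0,0,3.0,0,0,0,0,0,0,3.0,0,0,0,0,0,0,2.0,0,0,0,0,0,0,1.5,0,0,0,0,0,0,1.5,0,0,0,0,0,0,1.5,0,0,0,0,0,0,1.5]'

```text
time_s: 4.2
ee_pos: [519.4, 44.2, 157.7]
ee_rot: [0.713, 0.701, 0.001, 0.0]
contact_force: [1.0, -0.5, -0.7]
width: 15.0
```

```bash
python3 - <<'E'
from plan import *
s=st();K,T,_=cam("wrist"); im=manip.camera("wrist"); st()
P=(519,44.5,188);q=proj(K,T,P); print(P,q.round(1)); cv2.circle(im,tuple(int(v) for v in q),1,(0,0,255),-1)
u,v=map(int,q)
c=im[max(0,v-75):v+75,max(0,u-100):u+100];print(u-100,v-75)
cv2.imwrite("pics/w2.png",cv2.resize(c,None,fx=4,fy=4,interpolation=cv2.INTER_CUBIC))
E
```

```text
4.2 [519.4  44.2 157.7] jawyaw -0.017 z [ 0.002  0.    -1.   ] F [ 1.  -0.5 -0.7] w 15.0
4.25 [519.4  44.2 157.7] jawyaw -0.016 z [ 0.002  0.    -1.   ] F [-0.6 -0.3 -0.2] w 15.0
(519, 44.5, 188) [253.7 294.2]
153 219
```

View pics/w2.png

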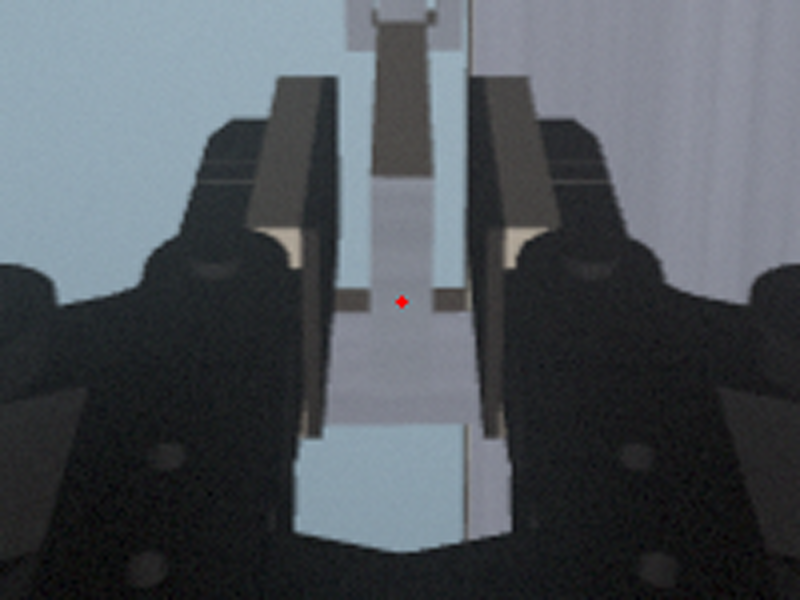

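Picture 6 (wrist crop): the strip top (372–432 px wide) is centred at 402 between the pads at 337 and 468. The light bar behind it is the lid tab seen below. The strip is well centred, so I'll close the gripper.

>>> step_arm --deltas '[0,0,0,0,0,0,0.8,0,0,0,0,0,0,0,0,0,0,0,0,0,0,0,0,0,0,0,0,0,0,0,0,0,0,0,0,0,0,-0.3,0,0,0,0,0,0,-0.8,0,0,0,0,0,0,-1.0,0,0,0,0]'

```text
time_s: 5.05
ee_pos: [517.6, 43.9, 178.2]
ee_rot: [0.713, 0.701, -0.001, -0.001]
contact_force: [0.4, -0.4, -2.1]
width: 4.9
```

>>> step_arm --deltas '[0,0.1,-1.0,0,0,0,0,0,0.1,-1.0,0,0,0,0,0,0,-1.0,0,0,0,0,0,0,-1.0,0,0,0,0,0,0,-1.5,0,0,0,0,0,0,-1.5,0,0,0,0,0,0,-1.5,0,0,0,0,0,0,-1.0,0,0,0,0]'

```text
time_s: 5.85
ee_pos: [519.5, 43.9, 282.4]
ee_rot: [0.713, 0.701, -0.0, -0.0]
contact_force: [0.3, 0.7, -1.5]
width: 5.4
```

```bash
python3 - <<'E'
from plan import *
s=st();K,T,_=cam("wrist"); im=manip.camera("wrist")
cv2.imwrite("pics/w3.png",im)
E
```

```text
5.85 [519.5  43.9 282.4] jawyaw -0.016 z [-0.001 -0.    -1.   ] F [ 0.3  0.7 -1.5] w 5.4
```

```bash
python3 - <<'E'
from plan import *
s=st(); rows(lin(s["ee_pos"],-.016,[399.4,310.2,275],-0.135,7),0)
E
```

```text
5.9 [520.4  44.1 283.8] jawyaw -0.016 z [ 0.002  0.    -1.   ] F [ 0.9 -0.2 -0.7] w 4.9
3.77,-1.79,0.12,0.002,-0,0.017,0,
3.74,-1.85,0.13,-0,-0,0.017,0,
3.71,-1.92,0.13,-0,-0,0.017,0,
3.68,-1.98,0.12,-0,-0,0.017,0,
3.64,-2.04,0.13,-0,-0,0.017,0,
3.61,-2.1,0.13,-0,-0,0.017,0,
3.57,-2.17,0.12,-0,-0,0.017,0,
```

>>> step_arm --deltas '[2.5,-1.2,0.1,0.002,0,0.015,0,3.8,-1.9,0.1,0,0,0.017,0,3.8,-2.0,0.1,0,0,0.017,0,3.7,-2.0,0.1,0,0,0.017,0,3.7,-2.0,0.1,0,0,0.017,0,3.6,-2.1,0.1,0,0,0.017,0,2.5,-1.5,0.1,0,0,0.017,0,0,0,0,0,0,0,0]'

```text
time_s: 6.7
ee_pos: [407.7, 295.1, 276.6]
ee_rot: [0.757, 0.654, 0.001, 0.0]
contact_force: [-0.2, -0.5, -2.0]
width: 5.2
```

```bash
python3 - <<'E'
from plan import *
s=st(); rows(lin(s["ee_pos"],-.016,[399.4,310.2,270],-0.135,1),0)
E
```

```text
6.7 [407.7 295.1 276.6] jawyaw -0.146 z [ 0.002  0.001 -1.   ] F [-0.2 -0.5 -2. ] w 5.2
1.37,-1.04,0.66,0.002,-0.001,-0.011,0,
```

>>> step_arm --deltas '[1.3,-1.0,0.6,0.002,0,0.01,0,0,0,0,0,0,0,0,0,0,0,0,0,0,0,0,0,0,0,0,0,0,0,0,0,0,0,0,0,0,0,0,0,0,0,0,0,0,0,0,0,0,0,0,0,0,0,0,0,0]'

```text
time_s: 7.5
ee_pos: [401.3, 304.9, 269.9]
ee_rot: [0.761, 0.648, -0.001, 0.001]
contact_force: [-0.1, 0.3, -2.5]
width: 5.0
```

```bash
python3 - <<'E'
from plan import *
s=st(); p=np.array(s["ee_pos"]);K,T,_=cam("wrist"); im=manip.camera("wrist")
print("tip",proj(K,T,(441.7,304.5,203)),"root",proj(K,T,(517.3,294.2,187)),"post",proj(K,T,(526.2,293,192)),"eye",proj(K,T,p-[0,0,27.7]))
cv2.imwrite("pics/w4.png",cv2.resize(im,(800,600),interpolation=cv2.INTER_CUBIC))
E
```

```text
7.5 [401.3 304.9 269.9] jawyaw -0.16 z [-0.    -0.004 -1.   ] F [-0.1  0.3 -2.5] w 5.0
tip [314.95538478 202.44439385] root [419.75186764 193.06375994] post [436.35341638 194.77354486] eye [254.32558367 234.61109699]
```

View pics/w4.png

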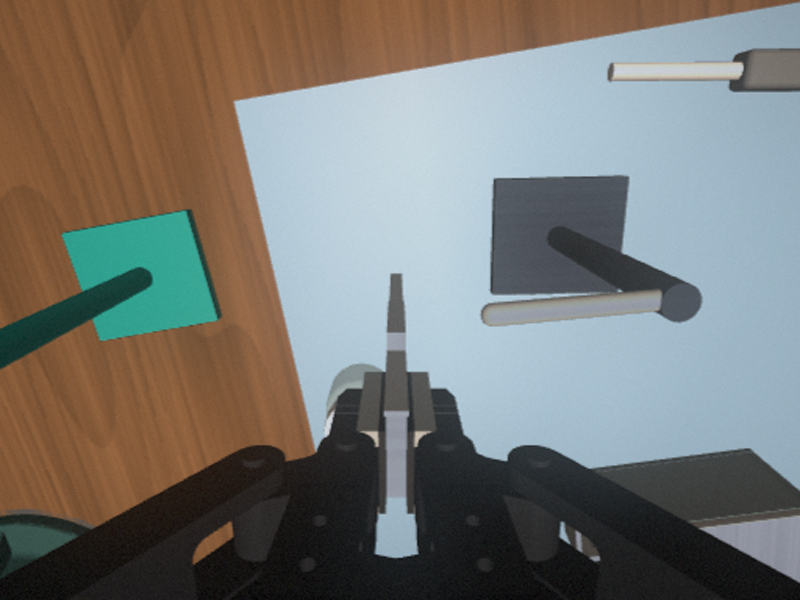

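Picture 7 (wrist): the strip is held upright in the jaws at (397,400). The peg tip is at (490,314), its root at (660,300) and the post top at (683,302), all within about 2 px of prediction. It is the dark stand; the turquoise one at (140,275) is the decoy.

```bash
python3 - <<'E'
from plan import *
s=st(); K,T,_=cam("wrist"); f=512/800
a=onz(K,T,(490*f,314*f),203);b=onz(K,T,(660*f,300*f),187);c=onz(K,T,(683*f,302*f),192)
print(a,b,c, np.arctan2(*(a-c)[1::-1][::1]))
post=np.array([526.5,293.5]); tip=np.array([441.3,305.2]); u=(tip-post)/np.linalg.norm(tip-post); print(u,np.arctan2(-u[1],-u[0]) )
yaw=np.arctan2(-u[1],-u[0])
def tgt(d,dz=0): return [*(post+d*u),187+(d-9)*.2126+27.7+dz]
print(tgt(110),tgt(45))
rows([(tgt(122,0),yaw)],0); print()
rows(lin(tgt(122),yaw,tgt(45),yaw,8),0,(np.array(tgt(122)),tool(yaw)))
E
```

```text
7.55 [401.3 304.9 269.8] jawyaw -0.16 z [-0.    -0.004 -1.   ] F [ 0.  -1.2 -1.7] w 5.0
[440.91944114 305.65990317 203.        ] [519.12875031 294.69449117 187.        ] [526.70440314 294.00323458 192.        ] 3.006537397444984
[-0.99070236  0.13604716] -0.13647036885161273
[np.float64(417.5227401009841), np.float64(308.4651870988085), 236.1726] [np.float64(481.91839367767534), np.float64(299.62212199496713), 222.3536]
0.6,0.35,3.11,0,0.004,-0.023,0,

-0,0.96,0.2,0,0,0,0,
0,0.96,0.21,0,0,0,0,
-0,0.97,0.2,0,0,0,0,
0,0.96,0.21,0,0,0,0,
-0,0.96,0.2,0,0,0,0,
-0,0.96,0.21,0,0,0,0,
-0,0.97,0.2,0,0,0,0,
-0,0.96,0.21,0,0,0,0,
```

>>> step_arm --deltas '[0.3,0.2,1.0,0,0.004,-0.012,0,0.3,0.1,1.0,0,0,-0.011,0,0,0,1.0,0,0,0,0,0,0,0,0,0,0,0,0,0,0,0,0,0,0,0,0,0,0,0,0,0,0,0,0,0,0,0,0,0,0,0,0,0,0,0]'

```text
time_s: 8.35
ee_pos: [405.2, 310.9, 236.4]
ee_rot: [0.753, 0.658, -0.0, -0.0]
contact_force: [-0.2, 0.3, -1.8]
width: 5.1
```

```bash
cat >> plan.py <<'E'
post=np.array([526.5,293.5]);u=np.array([-.9907,.136]);PY=-.1365
def tgt(d,dz=0): return [*(post+d*u),187+(d-9)*.2126+27.7+dz]
E
python3 - <<'E'
from plan import *
s=st(); p=np.array(s["ee_pos"]); print("d",(p[:2]-post)@u)
rows([(tgt(110,0),PY)],0)
E
```

```text
8.35 [405.2 310.9 236.4] jawyaw -0.134 z [-0.001 -0.    -1.   ] F [-0.2  0.3 -1.8] w 5.1
d 122.53195434502975
-0.08,1.25,0.02,-0.001,0,0.002,0,
```

>>> step_arm --deltas '[0,1.1,0.1,0,0,0,0,0,1.0,0.2,0,0,0,0,0,0,0,0,0,0,0,0,0,0,0,0,0,0,0,0,0,0,0,0,0,0,0,0,0,0,0,0,0,0,0,0,0,0,0,0,0,0,0,0,0,0]'

```text
time_s: 9.15
ee_pos: [428.7, 307.8, 233.8]
ee_rot: [0.753, 0.658, 0.0, -0.0]
contact_force: [0.4, -0.3, -1.2]
width: 5.1
```

```bash
python3 - <<'E'
from plan import *
s=st(); p=np.array(s["ee_pos"]); print("d",(p[:2]-post)@u)
rows([(tgt(100,0),PY)],0)
K,T,_=cam("scene"); im=manip.camera("scene"); P=np.array([*p[:2],p[2]-27.7]); q=proj(K,T,P); t=proj(K,T,(441,305.4,203)); print(q,t)
a,b=int(q[0])-50,int(q[1])-35; c=cv2.resize(im[b:b+75,a:a+100],None,fx=8,fy=8,interpolation=cv2.INTER_CUBIC)
for w,col in((q,(0,0,255)),(t,(0,255,0))): cv2.circle(c,(int((w[0]+.5-a)*8),int((w[1]+.5-b)*8)),3,col,-1)
cv2.imwrite("pics/s2.png",c)
E
```

```text
9.15 [428.7 307.8 233.8] jawyaw -0.135 z [ 0.     0.001 -1.   ] F [ 0.4 -0.3 -1.2] w 5.1
d 98.81217334836937
-0.09,-0.12,-0.03,0,-0.001,0.001,0,
[321.19876068 108.53284664] [323.42390566 112.31878775]
```

View pics/s2.png

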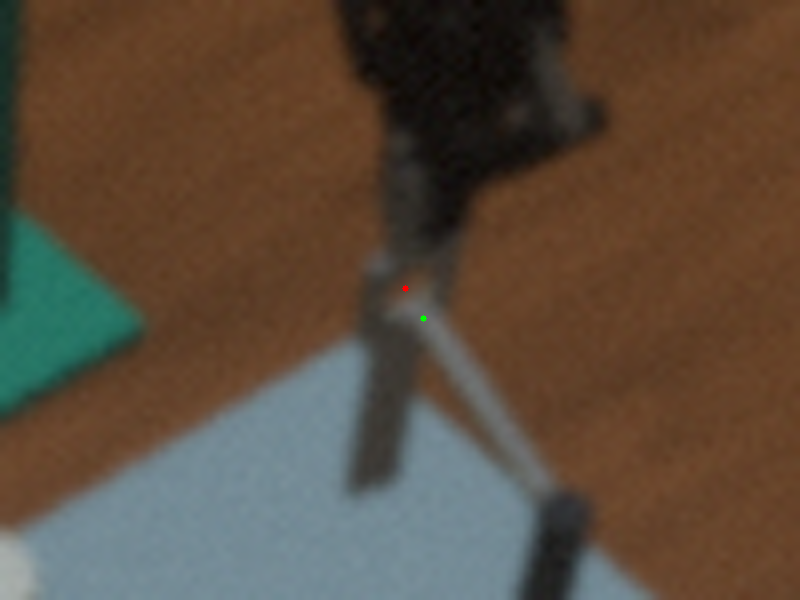

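Picture 8 (scene crop): the strip hangs upright and its hole centre is at about (405,287), as predicted. The peg tip is just behind it at (420,310), in line. Now I'll thread it on.

>>> step_arm --deltas '[-0.1,0.5,0.1,0,0,0,0,0,0.7,0.15,0,0,0,0,0,0.7,0.15,0,0,0,0,0,0.7,0.15,0,0,0,0,0,0.7,0.15,0,0,0,0,0,0.5,0.1,0,0,0,0,0,0,0,0,0,0,0,0,0,0,0,0,0,0]'

```text
time_s: 10.0
ee_pos: [470.7, 300.7, 224.7]
ee_rot: [0.754, 0.657, 0.0, -0.0]
contact_force: [0.3, 0.6, -2.0]
width: 5.0
```

```bash
python3 - <<'E'
from plan import *
s=st(); p=np.array(s["ee_pos"]); d=(p[:2]-post)@u;print("d",d, p-tgt(d), s["wrist_torque"])
rows([(tgt(42,-6),PY)],0)
E
```

```text
10.0 [470.7 300.7 224.7] jawyaw -0.137 z [ 0.001  0.001 -1.   ] F [ 0.3  0.6 -2. ] w 5.0
d 56.276222198837736 [-0.06125205 -0.43894859 -0.0844658 ] [-0.00462218  0.04546716 -0.06113871]
0.04,1.43,0.9,0.001,-0.001,-0,0,
```

>>> step_arm --deltas '[0,0.7,0.15,0,0,0,0,0,0.5,0.1,0,0,0,0,0,0,0.2,0,0,0,0,0,0,0.2,0,0,0,0,0,0,0.1,0,0,0,0,0,0,0,0,0,0,0,0,0,0,0,0,0,0,0,0,0,0,0,0,0]'

```text
time_s: 10.8
ee_pos: [482.9, 299.4, 216.7]
ee_rot: [0.753, 0.658, 0.0, -0.0]
contact_force: [0.2, 0.1, -2.3]
width: 5.1
```

```bash
python3 - <<'E'
from plan import *
s=st(); p=np.array(s["ee_pos"]); d=(p[:2]-post)@u;print("d",d, p-tgt(d))
E
```

```text
10.8 [482.9 299.4 216.7] jawyaw -0.135 z [ 0.001  0.001 -1.   ] F [ 0.2  0.1 -2.3] w 5.1
d 44.02194228964702 [-0.01766723 -0.12303013 -5.42546091]
```

>>> step_arm --deltas '[0,0,0.1,0,0,0,0,0,0,0,0,0,0,0,0,0,0.1,0,0,0,0,0,0,0,0,0,0,0,0,0,0,0,0,0,0,0,0,0,0,0,0,0,0,0,0,0,0,0,0,0,0,0,0,0,0,0]'

```text
time_s: 11.6
ee_pos: [482.9, 299.4, 216.3]
ee_rot: [0.753, 0.658, 0.001, 0.001]
contact_force: [-0.3, -0.2, 1.0]
width: 5.2
```

>>> step_arm --deltas '[0,0,0,0,0,0,0.7,0,0,0,0,0,0,0.9,0,0,0,0,0,0,1.2,0,0,0,0,0,0,2.0,0,0,0,0,0,0,3.0,0,0,0,0,0,0,4.0,0,0,0,0,0,0,4.0,0,0,0,0,0,0,4.0]'

```text
time_s: 12.4
ee_pos: [483.4, 300.4, 216.0]
ee_rot: [0.753, 0.658, 0.002, 0.0]
contact_force: [0.2, -0.6, 0.5]
width: 39.9
```

```bash
python3 - <<'E'
from plan import *
s=st(); p=np.array(s["ee_pos"]); im=manip.camera("wrist"); cv2.imwrite("pics/w5.png",im)
K,T,_=cam("scene"); im=manip.camera("scene")
c=cv2.resize(im[80:155,285:385],None,fx=6,fy=6,interpolation=cv2.INTER_CUBIC)
cv2.imwrite("pics/s3.png",c)
E
```

```text
12.4 [483.4 300.4 216. ] jawyaw -0.135 z [ 0.003  0.002 -1.   ] F [ 0.2 -0.6  0.5] w 39.9
```

View pics/s3.png

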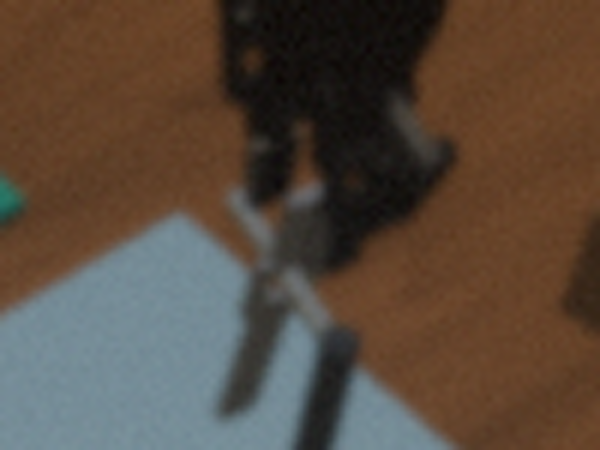

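Picture 9 (scene crop): the strip hangs by its eye on the peg at about (270,280), with the fingers open either side of the head at (305,225). Now I'll rise straight up.

>>> step_arm --deltas '[0,0,-0.7,0,0,0,4.0,0,0,-1.0,0,0,0,4.0,0,0,-1.0,0,0,0,4.0,0,0,-1.0,0,0,0,4.0,0,0,-1.2,0,0,0,4.0,0,0,-1.5,0,0,0,4.5,0,0,-0.5,0,0,0,4.5,0,0,0,0,0,0,5.0]'

```text
time_s: 13.3
ee_pos: [483.8, 301.0, 293.2]
ee_rot: [0.753, 0.658, 0.004, 0.0]
contact_force: [0.8, 0.4, 0.1]
width: 49.8
```

```bash
python3 - <<'E'
from plan import *
s=st(); print(s["q"].round(2))
rows(lin(s["ee_pos"],-.135,[485,-33,270],1.554,16),5)
E
```

```text
13.3 [483.8 301.  293.2] jawyaw -0.135 z [ 0.006  0.004 -1.   ] F [0.8 0.4 0.1] w 49.8
[-0.25  0.36 -0.5   1.89  0.21  0.94 -0.99]
-2.07,0.29,0.14,0.006,-0.005,-0.105,5,
-2.08,0.07,0.14,-0,0,-0.106,5,
-2.09,-0.16,0.15,-0,0,-0.105,5,
-2.05,-0.37,0.14,-0,0,-0.106,5,
-2.01,-0.58,0.15,-0,0,-0.105,5,
-1.93,-0.79,0.14,-0,0,-0.106,5,
-1.83,-0.99,0.15,-0,0,-0.105,5,
-1.73,-1.18,0.14,-0,0,-0.106,5,
-1.59,-1.36,0.15,-0,0,-0.106,5,
-1.43,-1.51,0.14,-0,-0,-0.105,5,
-1.27,-1.66,0.15,-0,-0,-0.106,5,
-1.09,-1.78,0.14,-0,-0,-0.105,5,
-0.89,-1.89,0.15,-0,-0,-0.106,5,
-0.69,-1.97,0.14,-0,-0,-0.105,5,
-0.48,-2.03,0.15,-0,-0,-0.106,5,
-0.27,-2.07,0.14,-0,-0,-0.105,5,
```

>>> step_arm --deltas '[-2.1,0.3,0,0.006,-0.005,-0.105,5,-2.1,0.1,0,0,0,-0.105,5,-2.1,-0.2,0.1,0,0,-0.105,5,-2.1,-0.4,0.1,0,0,-0.105,5,-2.0,-0.6,0.1,0,0,-0.105,5,-1.9,-0.8,0.1,0,0,-0.105,5,-1.8,-1.0,0.1,0,0,-0.105,5,-1.7,-1.2,0.1,0,0,-0.105,5]'

```text
time_s: 14.1
ee_pos: [483.2, 131.2, 284.6]
ee_rot: [0.4, 0.917, -0.0, -0.002]
contact_force: [0.0, 0.3, -0.4]
width: 50.2
```

>>> step_arm --deltas '[-1.6,-1.4,0.1,0,0,-0.105,5,-1.4,-1.5,0.1,0,0,-0.105,5,-1.3,-1.7,0.1,0,0,-0.105,5,-1.1,-1.8,0.1,0,0,-0.105,5,-0.9,-1.9,0.1,0,0,-0.105,5,-0.7,-2.0,0.1,0,0,-0.105,5,-0.5,-2.0,0.1,0,0,-0.105,5,0,0,0,0,0,0,5]'

```text
time_s: 14.9
ee_pos: [487.3, -26.6, 273.2]
ee_rot: [0.03, 1.0, -0.001, -0.006]
contact_force: [-0.9, 0.3, -0.2]
width: 49.9
```

```bash
python3 - <<'E'
from plan import *
s=st(); print(s["q"].round(2))
rows(lin(s["ee_pos"],1.554,[497.5,-35.1,170],1.554,5),5)
E
```

```text
14.9 [487.3 -26.6 273.2] jawyaw 1.51 z [-0.013 -0.001 -1.   ] F [-0.9  0.3 -0.2] w 49.9
[ 0.61  0.33 -0.81  2.05  0.3   0.89  1.14]
-0.24,-0.15,2.06,-0.001,-0.012,-0.044,5,
-0.21,-0.17,2.07,-0,-0,-0,5,
-0.2,-0.17,2.06,-0,-0,-0,5,
-0.21,-0.17,2.06,-0,-0,-0,5,
-0.21,-0.16,2.07,-0,-0,-0,5,
```

>>> step_arm --deltas '[-0.2,-0.1,2.0,0,-0.012,-0.03,5,-0.2,-0.1,2.0,0,0,0,5,-0.2,-0.1,2.0,0,0,0,5,-0.2,-0.1,2.0,0,0,0,5,-0.1,-0.1,2.0,0,0,0,5,0,0,0,0,0,0,5,0,0,0,0,0,0,5,0,0,0,0,0,0,5]'

```text
time_s: 15.7
ee_pos: [496.6, -25.6, 170.9]
ee_rot: [0.019, 1.0, 0.002, 0.001]
contact_force: [0.7, -0.3, 0.3]
width: 49.8
```

```bash
python3 - <<'E'
from plan import *
s=st(); print(s["q"].round(2)); K,T,_=cam("wrist"); im=manip.camera("wrist")
for P in [(497.6,-35.1,92),(497.6,-35.1,85),(687.6,-38.3,85)]:
    q=proj(K,T,P); print(q.round(1)); cv2.circle(im,tuple(int(v) for v in q),2,(0,0,255),-1)
cv2.imwrite("pics/w6.png",cv2.resize(im,(800,600),interpolation=cv2.INTER_CUBIC))
rows(lin(s["ee_pos"],1.554,[497.5,-35.1,66.5],1.554,4),5)
E
```

```text
15.7 [496.6 -25.6 170.9] jawyaw 1.532 z [ 0.002  0.003 -1.   ] F [ 0.7 -0.3  0.3] w 49.8
[ 0.49  0.48 -0.7   2.15  0.49  0.68  0.99]
[238.  207.1]
[238.4 204. ]
[245.6 409.6]
0.01,-0.26,2.64,0.003,0.002,-0.022,5,
-0.03,-0.23,2.61,0,0,0,5,
-0.02,-0.24,2.61,0,0,0,5,
-0.03,-0.24,2.61,0,0,0,5,
```

View pics/w6.png

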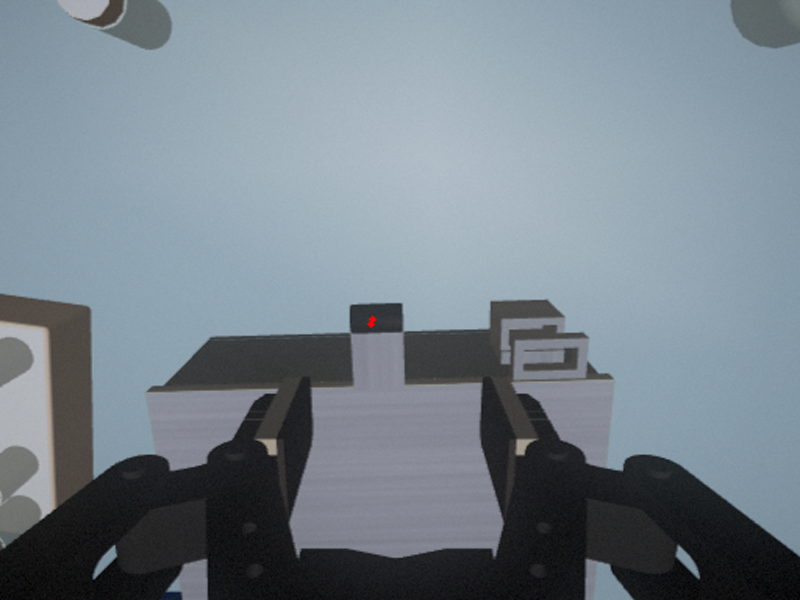

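Picture 10 (wrist): the roll is at (377,318), about 2 mm to +y of the prediction at (372,320), so I'll use y≈−33.5. The keeper and lug slots at (550,350) are empty.

>>> step_arm --deltas '[0,-0.2,2.0,0.003,0.002,0.02,5,0,-0.2,2.0,0,0,0,5,0,-0.2,2.0,0,0,0,5,0,-0.1,2.0,0,0,0,5,0,0,1.0,0,0,0,5,0,0,0,0,0,0,5,0,0,0,0,0,0,5,0,0,0,0,0,0,5]'

```text
time_s: 16.55
ee_pos: [505.1, -31.5, 86.9]
ee_rot: [0.031, 0.999, 0.0, 0.01]
contact_force: [0.9, -0.1, 0.5]
width: 50.2
```

```bash
python3 - <<'E'
from plan import *
s=st(); print(s["q"].round(2))
rows(lin(s["ee_pos"],1.554,[497.3,-33.5,66.3],1.554,1),5)
E
```

```text
16.55 [505.1 -31.5  86.9] jawyaw 1.508 z [ 0.019 -0.    -1.   ] F [ 0.9 -0.1  0.5] w 50.2
[ 0.37  0.6  -0.54  2.19  0.67  0.49  0.82]
0.81,-0.25,2.04,0,0.019,-0.046,5,
```

>>> step_arm --deltas '[0.5,-0.1,0.7,0,0.019,-0.03,5,0.3,-0.1,0.7,0,0,-0.016,5,0,0,0.5,0,0,0,5,0,0,0,0,0,0,5,0,0,0,0,0,0,5,0,0,0,0,0,0,5,0,0,0,0,0,0,5,0,0,0,0,0,0,5]'

```text
time_s: 17.35
ee_pos: [497.8, -33.2, 67.8]
ee_rot: [0.007, 1.0, 0.0, 0.001]
contact_force: [0.8, 0.4, 0.1]
width: 50.1
```

```bash
python3 - <<'E'
from plan import *
s=st(); print(s["q"].round(2))
rows(lin(s["ee_pos"],1.554,[497.3,-33.5,66.3],1.554,1),5)
E
```

```text
17.35 [497.8 -33.2  67.8] jawyaw 1.558 z [ 0.002  0.001 -1.   ] F [0.8 0.4 0.1] w 50.1
[ 0.36  0.63 -0.52  2.21  0.71  0.47  0.83]
0.05,-0.03,0.15,0.001,0.002,0.004,5,
```

Well placed, so I'll close on the roll.

>>> step_arm --deltas '[0,0,0.1,0,0,0,3.2,0,0,0,0,0,0,3.2,0,0,0,0,0,0,2.6,0,0,0,0,0,0,2.2,0,0,0,0,0,0,0,0,0,0,0,0,0,0,0,0,0,0,0,0,0,0,0,0,0,0,0,0]'

```text
time_s: 18.15
ee_pos: [498.0, -34.4, 67.3]
ee_rot: [0.007, 1.0, -0.001, 0.001]
contact_force: [-0.4, -0.6, 0.5]
width: 22.5
```

```bash
cat >> plan.py <<'E'
# lid swing: tool stays pointing down, TCP on a circle about the hinge (x,z), radius 190; hinge offset set from the grasp
def arc(p0,a0,a1,n,r=190.,yaw=1.554,c=-.017):
    f=lambda a:np.array([-r*np.cos(a)*np.cos(c),-r*np.cos(a)*np.sin(c),r*np.sin(a)])
    return [(p0+f(a0+(a1-a0)*k/n)-f(a0),yaw) for k in range(1,n+1)]
E
python3 - <<'E'
from plan import *
s=st(); p=np.array(s["ee_pos"])
rows(arc(p,0,1.571,32),0)
E
```

```text
18.15 [498.  -34.4  67.3] jawyaw 1.558 z [ 0.003 -0.002 -1.   ] F [-0.4 -0.6  0.5] w 22.5
-0.03,-0,-0.93,-0.002,0.003,0.004,0,
-0.06,-0,-0.93,0,-0,-0,0,
-0.12,-0,-0.93,0,-0,-0,0,
-0.16,-0,-0.92,0,-0,-0,0,
-0.2,0,-0.91,0,-0,-0,0,
-0.25,0,-0.9,0,-0,-0,0,
-0.29,0,-0.88,0,-0,-0,0,
-0.34,0,-0.87,0,-0,-0,0,
-0.37,0,-0.86,0,-0,-0,0,
-0.42,0,-0.83,0,-0,-0,0,
-0.46,0,-0.81,0,-0,-0,0,
-0.5,0,-0.79,0,-0,-0,0,
-0.54,0,-0.76,0,-0,-0,0,
-0.57,0,-0.74,0,-0,-0,0,
-0.61,0,-0.7,0,-0,-0,0,
-0.64,0,-0.68,0,-0,-0,0,
-0.68,0,-0.64,0,-0,-0,0,
-0.71,0,-0.61,0,-0,-0,0,
-0.73,0.01,-0.57,0,-0,-0,0,
-0.76,-0,-0.54,0,-0,-0,0,
-0.79,-0,-0.5,0,-0,-0,0,
-0.81,-0,-0.46,0,-0,-0,0,
-0.84,-0,-0.42,0,-0,-0,0,
-0.85,-0,-0.38,0,-0,-0,0,
-0.87,-0,-0.33,0,-0,-0,0,
-0.88,-0,-0.3,0,-0,-0,0,
-0.9,-0,-0.25,0,-0,-0,0,
-0.91,-0,-0.2,0,-0,-0,0,
-0.92,-0,-0.16,0,-0,-0,0,
-0.93,-0,-0.11,0,-0,-0,0,
-0.93,-0,-0.07,0,-0,-0,0,
-0.93,-0,-0.03,0,-0,-0,0,
```

>>> step_arm --deltas '[0,0,-0.5,0,0,0,0,0,0,-0.7,0,0,0,0,-0.1,0,-0.8,0,0,0,0,-0.1,0,-0.8,0,0,0,0,-0.1,0,-0.8,0,0,0,0,-0.2,0,-0.8,0,0,0,0,-0.2,0,-0.7,0,0,0,0,-0.2,0,-0.6,0,0,0,0]'

```text
time_s: 18.95
ee_pos: [508.3, -34.5, 128.3]
ee_rot: [0.007, 1.0, 0.0, 0.002]
contact_force: [3.5, 0.7, -4.8]
width: 22.9
```

```bash
cat >> plan.py <<'E'
P0=np.array([498.0,-34.4,67.3])
def nxt(a1,n,r=190.,dr=0.):
    s=st(); p=np.array(s["ee_pos"]); h=P0+[r,-r*.017,0]
    v=p-h; a=np.arctan2(v[2],-v[0]); print("angle",a,"radius err",np.hypot(v[0],v[2])-r,"y err",p[1]-(h[1]-.017*v[0]), s["q"].round(2))
    f=lambda a:h+np.array([-r*np.cos(a),r*.017*np.cos(a),r*np.sin(a)])
    rows([(f(a+(a1-a)*k/n),1.554) for k in range(1,n+1)],0)
E
python3 - <<'E'
from plan import *
nxt(.7,8)
E
```

```text
18.95 [508.3 -34.5 128.3] jawyaw 1.557 z [ 0.003  0.    -1.   ] F [ 3.5  0.7 -4.8] w 22.9
angle 0.3273885565246909 radius err -0.26886210684466505 y err 0.0760646728916825 [ 0.45  0.55 -0.64  2.15  0.58  0.61  0.95]
-0.28,-0.01,-0.84,0,0.003,0.003,0,
-0.34,0,-0.81,0,0,0,0,
-0.38,0,-0.8,0,0,0,0,
-0.42,0,-0.78,0,0,0,0,
-0.45,0,-0.76,0,0,0,0,
-0.49,0,-0.74,0,0,0,0,
-0.52,0,-0.72,0,0,0,0,
-0.56,0,-0.69,0,0,0,0,
```

>>> step_arm --deltas '[-0.3,0,-0.8,0,0.003,0.003,0,-0.3,0,-0.8,0,0,0,0,-0.4,0,-0.75,0,0,0,0,-0.4,0,-0.75,0,0,0,0,-0.45,0,-0.7,0,0,0,0,-0.5,0,-0.7,0,0,0,0,-0.5,0,-0.65,0,0,0,0,-0.55,0,-0.65,0,0,0,0]'

```text
time_s: 19.75
ee_pos: [543.5, -34.8, 190.1]
ee_rot: [0.008, 1.0, 0.001, -0.001]
contact_force: [3.8, 0.2, -7.4]
width: 22.2
```

```bash
python3 - <<'E'
from plan import *
nxt(1.1,8)
E
```

```text
19.75 [543.5 -34.8 190.1] jawyaw 1.555 z [-0.002  0.002 -1.   ] F [ 3.8  0.2 -7.4] w 22.2
angle 0.7044652035224961 radius err -0.3718131746706774 y err 0.3378696177540448 [ 0.51  0.51 -0.72  2.03  0.47  0.77  1.06]
-0.6,-0.03,-0.73,0.002,-0.002,0.001,0,
-0.66,-0,-0.66,-0,-0,0,0,
-0.69,-0,-0.64,-0,-0,0,0,
-0.72,-0.01,-0.6,-0,-0,0,0,
-0.75,0,-0.56,-0,-0,0,0,
-0.78,0,-0.53,-0,-0,0,0,
-0.8,0,-0.49,-0,-0,0,0,
-0.83,0,-0.44,-0,-0,0,0,
```

>>> step_arm --deltas '[-0.6,0,-0.7,0,-0.002,0,0,-0.6,0,-0.6,0,0,0,0,-0.65,0,-0.6,0,0,0,0,-0.7,0,-0.55,0,0,0,0,-0.7,0,-0.5,0,0,0,0,-0.7,0,-0.5,0,0,0,0,-0.7,0,-0.45,0,0,0,0,-0.7,0,-0.4,0,0,0,0]'

```text
time_s: 20.55
ee_pos: [596.4, -35.3, 233.6]
ee_rot: [0.008, 1.0, 0.001, -0.006]
contact_force: [0.9, 0.4, -8.0]
width: 22.7
```

```bash
python3 - <<'E'
from plan import *
nxt(1.4,7)
E
```

```text
20.55 [596.4 -35.3 233.6] jawyaw 1.556 z [-0.012  0.002 -1.   ] F [ 0.9  0.4 -8. ] w 22.7
angle 1.0672126238827682 radius err -0.15000573828265829 y err 0.7272714405679537 [ 0.51  0.53 -0.74  1.87  0.43  0.92  1.12]
-0.79,-0.07,-0.44,0.002,-0.012,0.002,0,
-0.82,-0,-0.38,0,0,-0,0,
-0.84,-0,-0.34,0,0,-0,0,
-0.85,-0,-0.29,0,0,-0,0,
-0.87,-0,-0.26,0,0,-0,0,
-0.87,-0,-0.22,0,0,-0,0,
-0.89,-0,-0.17,0,0,-0,0,
```

>>> step_arm --deltas '[-0.75,0,-0.4,0,-0.012,0,0,-0.75,0,-0.35,0,0,0,0,-0.75,0,-0.3,0,0,0,0,-0.75,0,-0.25,0,0,0,0,-0.7,0,-0.2,0,0,0,0,-0.6,0,-0.15,0,0,0,0,-0.4,0,-0.1,0,0,0,0,-0.2,0,0,0,0,0,0]'

```text
time_s: 21.35
ee_pos: [646.5, -35.9, 252.4]
ee_rot: [0.008, 1.0, 0.0, -0.004]
contact_force: [-2.7, 0.1, -1.1]
width: 22.7
```

```bash
python3 - <<'E'
from plan import *
nxt(1.571,6)
E
```

```text
21.35 [646.5 -35.9 252.4] jawyaw 1.555 z [-0.008  0.001 -1.   ] F [-2.7  0.1 -1.1] w 22.7
angle 1.3501625660701702 radius err -0.2691584264482856 y err 1.0242464851508473 [ 0.48  0.57 -0.73  1.75  0.43  1.01  1.14]
-0.68,-0.1,-0.17,0.001,-0.008,0.001,0,
-0.69,-0,-0.12,-0,0,0,0,
-0.69,-0,-0.09,-0,0,0,0,
-0.7,-0,-0.06,-0,0,0,0,
-0.7,-0,-0.04,-0,0,0,0,
-0.7,-0,-0.01,-0,0,0,0,
```

>>> step_arm --deltas '[-0.6,0,-0.15,0,-0.008,0,0,-0.6,0,-0.1,0,0,0,0,-0.6,0,-0.1,0,0,0,0,-0.6,0,-0.05,0,0,0,0,-0.5,0,0,0,0,0,0,-0.4,0,0,0,0,0,0,-0.2,0,0,0,0,0,0,0,0,0,0,0,0,0]'

```text
time_s: 22.15
ee_pos: [684.2, -36.3, 257.2]
ee_rot: [0.007, 1.0, 0.0, -0.0]
contact_force: [-2.0, 0.4, -3.7]
width: 22.4
```

```bash
python3 - <<'E'
from plan import *
nxt(1.571,1)
E
```

```text
22.15 [684.2 -36.3 257.2] jawyaw 1.556 z [-0.  0. -1.] F [-2.   0.4 -3.7] w 22.4
angle 1.5508740409210686 radius err -0.06095805258189557 y err 1.2962144586425168 [ 0.45  0.61 -0.72  1.66  0.45  1.05  1.15]
-0.38,-0.13,-0.01,0,-0,0.002,0,
```

>>> step_arm --deltas '[-0.3,0,0,0,0,0,0,0,0,0,0,0,0,0,0,0,0,0,0,0,0,0,0,0,0,0,0,0,0,0,0,0,0,0,0,0,0,0,0,0,0,0,0,0,0,0,0,0,0,0,0,0,0,0,0,0]'

```text
time_s: 22.95
ee_pos: [687.0, -36.3, 257.3]
ee_rot: [0.007, 1.0, -0.0, -0.0]
contact_force: [-2.5, 0.5, -3.8]
width: 22.7
```

```bash
python3 - <<'E'
from plan import *
nxt(1.571,1)
im=manip.camera("scene")
K,T,_=cam("scene")
for P in [(687,-37,275),(687.6,-37.5,85),(689,73,85),(688,70,245),(685,-148,85),(684,-145,245)]:
    print(P,proj(K,T,P).round(1))
cv2.imwrite("pics/s4.png",cv2.resize(im[20:320,170:450],(560,600),interpolation=cv2.INTER_CUBIC))
cv2.imwrite("pics/t4.png",manip.camera("top"))
E
```

```text
22.95 [687.  -36.3 257.3] jawyaw 1.556 z [-0. -0. -1.] F [-2.5  0.5 -3.8] w 22.7
angle 1.5655120441561572 radius err -0.028116351164783282 y err 1.2823553313876275 [ 0.45  0.61 -0.72  1.65  0.45  1.05  1.15]
-0.11,-0.13,-0,-0,-0,0.002,0,
(687, -37, 275) [284.7 230.4]
(687.6, -37.5, 85) [279.9 268. ]
(689, 73, 85) [314.6 243.7]
(688, 70, 245) [322.2 211.2]
(685, -148, 85) [242.3 293.6]
(684, -145, 245) [241.3 264.8]
```

View pics/s4.png

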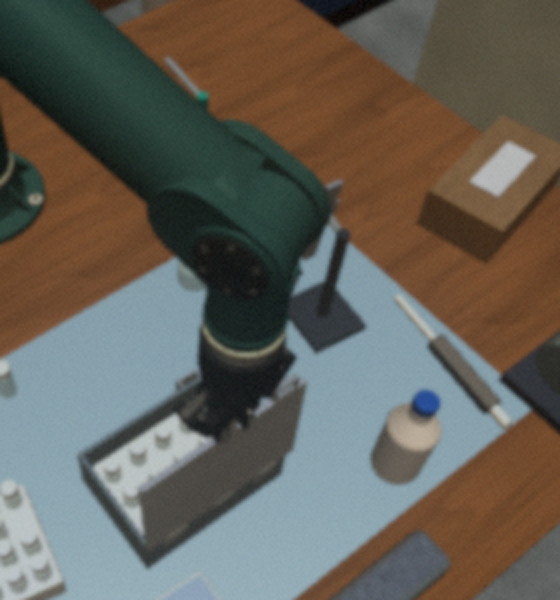

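Picture 11 (scene crop): the lid stands upright with its top corners at (303,378) and (143,488). An exactly vertical lid predicts (304,382) and (143,490). The tab is in the fingers, and the strip still hangs on the peg at (335,195). A last 1 mm trim and settle follow.

>>> step_arm --deltas '[-0.1,0,0,0,0,0,0,0,0,0,0,0,0,0,0,0,0,0,0,0,0,0,0,0,0,0,0,0,0,0,0,0,0,0,0,0,0,0,0,0,0,0,0,0,0,0,0,0,0,0,0,0,0,0,0,0]'

```text
time_s: 23.85
ee_pos: [687.7, -36.3, 257.3]
ee_rot: [0.007, 1.0, -0.0, -0.001]
contact_force: [-2.1, 0.9, -2.3]
width: 22.6
```

```bash
python3 - <<'E'
from plan import *
nxt(1.571,1); s=manip.get_state(); print(np.abs(s["joint_velocities"]).max())
a=cv2.imread("pics/top0.png").astype(int);b=cv2.imread("pics/t4.png").astype(int)
d=np.abs(a-b).max(2); 
# change near each loose/fixed thing (800-px centres)
for n,(x,y,r) in dict(jar=(299,368,16),vial=(457,365,12),bottle=(284,175,22),box=(456,175,30),pip=(210,215,30),rack=(508,265,25)).items():
    f=.64; w=d[int((y-r)*f):int((y+r)*f),int((x-r)*f):int((x+r)*f)]; print(n,(w>40).mean().round(3))
E
```

```text
23.85 [687.7 -36.3 257.3] jawyaw 1.556 z [-0.001 -0.    -1.   ] F [-2.1  0.9 -2.3] w 22.6
angle 1.5691412643049167 radius err 0.01379565656608861 y err 1.3014286462120666 [ 0.45  0.61 -0.72  1.65  0.45  1.05  1.15]
-0.04,-0.13,0,-0,-0.001,0.002,0,
0.0036194762895330503
jar 0.0
vial 0.0
bottle 0.0
box 0.927
pip 0.0
rack 0.951
```

```bash
python3 - <<'E'
from plan import *
a=cv2.imread("pics/scene0.png");b=manip.camera("scene");t=cv2.imread("pics/t4.png");cv2.imwrite("pics/s5.png",b)
d=cv2.GaussianBlur(cv2.absdiff(a,b),(5,5),0).max(2)
for n,(x,y,r) in dict(box=(403,527,45),rack=(268,465,45)).items():
    f=.64; w=d[int((y-r)*f):int((y+r)*f),int((x-r)*f):int((x+r)*f)]; print(n,(w>25).mean().round(3),w.mean())
v=np.zeros((600,800,3),np.uint8); v[:300,:400]=cv2.resize(t,(400,300)); v[:300,400:]=cv2.resize(b,(400,300)); v[300:,:400]=cv2.resize(b[240:380,110:300],(400,300)); v[300:,400:]=cv2.resize(a[240:380,110:300],(400,300))
cv2.imwrite("pics/fin.png",v)
E
```

```text
box 0.0 20.843920145190562
rack 0.0 21.45986920332937
```

View pics/fin.png

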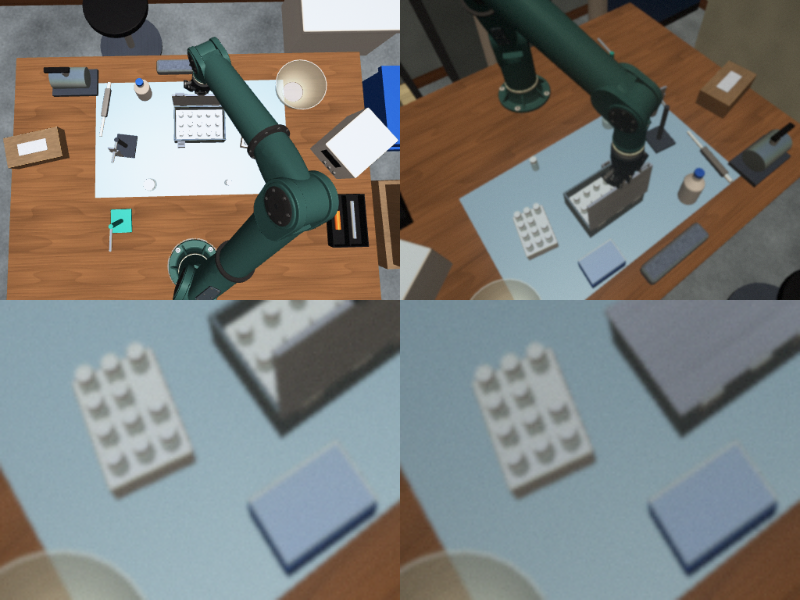

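Picture 12: in the top view the arm merely hides the rack and box. In the scene crops both are where they were (only the overall brightness differs). The strip is on the peg at (115,152) and the lid is upright. Handing in.

```bash
python3 -c "
from plan import *
st(); print(manip.hand_in())"
```

```text
23.9 [687.7 -36.3 257.3] jawyaw 1.556 z [-0.001 -0.    -1.   ] F [-2.7  0.9 -2.7] w 22.5
the job is handed in; nothing more can be done
None
```

The job is done and handed in at 23.9 s of the 64 s allowed. With the lid shut, I pulled the strip straight up out of its slots and hung it by its hole on the dark stand's peg. I then pinched the lid tab and swung the lid up, and the arm is still holding it there.

Last checks before handing in:
- **Lid:** the arm's position puts it at 1.569 rad, against 1.571 for straight up. That relies on the measured hinge position, which is good to about 2 mm or 0.01 rad. In the scene camera its top corners were within about 2 px of an exactly vertical lid.
- **Holding still:** the arm was at rest, with the tab between the fingers (opening 22.5 mm) and about 4 N at the wrist. The highest wrist force I saw at the end of any move was about 9 N.
- **Strip:** it was still hanging on the peg in both the top and scene views.
- **Other things:** the jar, loose vial, wash bottle and pipette showed no change from the start.
- **One check disagreed:** the top view flagged the tip box and vial rack as changed. The arm was hiding them, and the scene view shows both unmoved.

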